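Pack an engine rebuild kit into two stacking totes

ROBOT

A 6-joint arm with a two-finger parallel gripper is mounted at the origin on a cart in front of the work surface, level with it; the furniture and walls round the work are solid. World frame = base frame: x ahead of the robot, y to its left, z up, the work surface at z = 0. Lengths are in m, angles in rad, forces in N, time in s.
With the tool pointing down it reaches from about 0.225 to 0.875 m from the base axis. Payload 3.4 kg.
Tool frame: the origin (TCP) lies between the finger pads; the fingertips stand 11 mm ahead of it and the grasp point (between the pads) lies 8 mm behind it; z points along the fingers, y is the line along which they close (so a half turn about z gives the same grasp; the last joint's range is limited). The gripper opens to 85 mm and grips with 20 to 120 N. Pads are 22 mm wide; open, the fingers measure 114 mm over their backs; the gripper's body (76 mm by 85 mm) begins 54 mm behind the grasp point. The pads swing forward as they close: fully open they stand 13 mm farther back than shut.
Start: joints at [1.045, 0.276, 1.505, -0, 1.361, -0.121], TCP at [0.226, 0.529, 0.242] pointing down, gripper open.
Joint ranges: [-2.89, 2.89], [-0.75, 2.08], [0.22, 2.7], [-1.18, 4.32], [0.11, 2.71], [-2.7, 2.7]. Speed limits (rad/s): [2.57, 2.57, 3.14, 3.14, 3.14, 3.14].

INTERFACE

Orientations are given as a unit quaternion [w, x, y, z].
In Python, from rig import sensors, eyes, manip gives the robot as it stands.
- The arm moves only by the tool drive_tool, never from a script. Its argument "deltas" is a list of rows, each an object with "linear": the shift along the world's x, y, z in mm, a list of three; "twist": the turn about the world's z in degrees; "claw": the opening, from 0 (shut) to 1 (fully open). In form: [{"linear": [tx, ty, tz], "twist": twist, "claw": claw}, ...]. A call has 1 to 12 rows; each row is the pose to reach, as a shift and turn from the pose commanded when the call began; what a row does not reach only later rows make up. A row lasts 1/12 s, in which the tool goes at most 41.7 mm and 7.16 degrees, less where a joint would pass 70% of its speed; a pose out of reach is approached as far as the arm can. A call with a gripper value outside its range is refused whole. The fingers move at their own pace and stop on an object; "squeeze" is the grip in N (left out, the last holds). Time passes only in rows, so rows that repeat a pose let the fingers close. It gives the time, the measured TCP pose, the force, the opening and the grip force at its end, in the units of the state.
- sensors.get_state(): the state, without advancing time (a new reading comes with each control period).
- eyes.get_image(name): name is "side" or "top" or "wrist"; returns the picture (384x512x3 uint8, red, green, blue); there is no depth.
- eyes.camera_model(name): a dict with "intrinsics" (3x3 intrinsics, pixels), "R" (3x3) and "t" (3): a world point X has camera coordinates R X + t. Camera axes: x right, y down, z forward; pixel columns grow to the right and rows downward; lengths in m; the calibration is good to about 2 mm. A picture is of the moment at which its call begins: read the wrist's pose just before it. camera_model takes no time and is no camera call; for the wrist camera it gives the pose at the moment of the call.
- manip.sign_off(): hands the job in; it is judged then, once.
The state is a dict: "clock": time; "qpos": joint angles; "qd": joint speeds; "effort": joint torques, N m; "position": TCP position; "ee_rot": TCP orientation; "contact_force": force on the tool from outside, world axes, zero at the start; "moment": the same for the moment, N m; "width": finger opening in m; "gripper_force": force on a finger pad.
Only numpy, scipy, OpenCV 4.12 (cv2) and the standard library are available. Lean on these libraries where they do the work, as an engineer would, in place of code of your own. Each camera call takes 0.05 s, during which the arm holds its last target. There are 200 camera calls.

TASK

Pack the engine rebuild kit: first lay the two ball bearings flat in the grey tote, one in each compartment. Then stack the blue tote on the grey one, turned so that the two yellow ends are at opposite ends and it stands level on the seats instead of nesting down inside, and after that lay the two spark plugs in it, one in each compartment. Leave the grey tote where it stands, do not disturb the nut, the tape roll and the chisel, and let go of everything at the end.

Things in the scene. Friction and masses are not known exactly. Their poses are not given: they have to be found in the camera images.
- grey_tote: grey stack-and-nest tote, one end wall yellow; stays where it is. 227 x 161 x 63 mm; origin: centre of underside, x along its length, yellow end at -x, z up. Floor 4 mm; a divider at x=0 (3 mm thick, top at 10 mm) makes two compartments, each 81 (x) x 122 mm at the floor, centres x=+42/-42 mm. Ribs in the end walls (two plain end, one yellow end) have seats at 53 mm for a tote turned end for end
- blue_tote_center (a point): centre of the blue tote (yellow end wall), 31 mm above its underside; sizes and axes as the grey tote (yellow end at -x). 0.25 kg, empty. Turned end for end and stacked, its foot enters the rim 9 mm, play 5 mm each way, and stands on the three seats: underside 53 mm above the grey tote's. The same way round it nests 26 mm deeper. Its floor is 27 mm below this point; compartments as in the grey tote
- blue_tote_end (a point): rim of the blue tote in the middle of its yellow end wall (110 mm from the centre, 31 mm above it); axes as the blue tote. To lift the tote, pinch one of its two upright hand-grips: in the middle of the long sides, at y=+75/-75 mm, 50 mm long (x), 10 mm thick (y), from the rim (63 mm above the underside) 25 mm down. Below 22 mm under the rim the wall slopes in: fingers should go no deeper
- bearing_a_center (a point): steel ball bearing, a ring 52 mm outside diameter, 15 mm high, lying flat; the bore is too small for fingers; the point is at its centre, 7.5 mm above its underside, z along its axis. 0.11 kg. The two bearings are alike and may go in either compartment; inside the tote the fingers have most room across its width (its y)
- bearing_b_center (a point): the other ball bearing, just like the first
- plug_a_center (a point): spark plug, 75 mm long (its own x axis), 21 mm across at the hexagon near its middle, lying on its side; the point is at its centre, about 10 mm above what it lies on. 0.05 kg. The two plugs are alike and may go in either compartment; they fit a compartment lying across the tote (along its y): when letting go there, open the fingers only a little, the end wall is near
- plug_b_center (a point): the other spark plug, just like the first
- nut: large steel hexagon nut, 23 mm across the flats, 12 mm high, not part of the kit: leave it alone. Origin at the centre of its underside
- tape_roll: roll of masking tape, a beige ring 104 mm across, 25 mm high, lying flat: leave it alone. Origin at the centre of its underside
- chisel: grey steel cold chisel, 192 mm long (x), 22 mm wide, 17 mm high, lying flat: leave it alone. Origin at the centre of its underside
Things that resemble listed ones, but are neither listed nor needed, are in the scene too. What is shaped like the part that bears bearing_b_center but red is not meant.

How it is judged:
On the way, in this order (a step that is already met when the one before it is completed fails the run):
1. both bearings lie flat in the grey tote, one in each compartment (((y of bearing_a_center in the frame of grey_tote between -0.05 and 0.05 m and z of bearing_a_center in the frame of grey_tote between 0.004 and 0.018 m and x of bearing_a_center in the frame of grey_tote between 0.012 and 0.07 m and y of bearing_b_center in the frame of grey_tote between -0.05 and 0.05 m and z of bearing_b_center in the frame of grey_tote between 0.004 and 0.018 m and x of bearing_b_center in the frame of grey_tote between -0.07 and -0.012 m) or (y of bearing_a_center in the frame of grey_tote between -0.05 and 0.05 m and z of bearing_a_center in the frame of grey_tote between 0.004 and 0.018 m and x of bearing_a_center in the frame of grey_tote between -0.07 and -0.012 m and y of bearing_b_center in the frame of grey_tote between -0.05 and 0.05 m and z of bearing_b_center in the frame of grey_tote between 0.004 and 0.018 m and x of bearing_b_center in the frame of grey_tote between 0.012 and 0.07 m)) and angle between each of bearing_a_center, bearing_b_center's own z axis and vertical below 0.12 rad and contact force between the fingers and bearing_a below 0.1 N and contact force between the fingers and bearing_b below 0.1 N), for 0.2 s.
2. the blue tote stands level on the seats of the grey one, yellow ends opposite, and is let go (((y of bearing_a_center in the frame of grey_tote between -0.05 and 0.05 m and z of bearing_a_center in the frame of grey_tote between 0.004 and 0.018 m and x of bearing_a_center in the frame of grey_tote between 0.012 and 0.07 m and y of bearing_b_center in the frame of grey_tote between -0.05 and 0.05 m and z of bearing_b_center in the frame of grey_tote between 0.004 and 0.018 m and x of bearing_b_center in the frame of grey_tote between -0.07 and -0.012 m) or (y of bearing_a_center in the frame of grey_tote between -0.05 and 0.05 m and z of bearing_a_center in the frame of grey_tote between 0.004 and 0.018 m and x of bearing_a_center in the frame of grey_tote between -0.07 and -0.012 m and y of bearing_b_center in the frame of grey_tote between -0.05 and 0.05 m and z of bearing_b_center in the frame of grey_tote between 0.004 and 0.018 m and x of bearing_b_center in the frame of grey_tote between 0.012 and 0.07 m)) and angle between each of bearing_a_center, bearing_b_center's own z axis and vertical below 0.12 rad and x of blue_tote_center in the frame of grey_tote between -0.008 and 0.008 m and y of blue_tote_center in the frame of grey_tote between -0.008 and 0.008 m and z of blue_tote_center in the frame of grey_tote between 0.0805 and 0.0875 m and x of blue_tote_end in the frame of grey_tote above 0.085 m and angle between blue_tote_center's own z axis and vertical below 0.04 rad and contact force between the fingers and blue_tote below 0.1 N), for 0.2 s.
3. both plugs lie in the stacked blue tote, one in each compartment, and are let go (x of blue_tote_center in the frame of grey_tote between -0.008 and 0.008 m and y of blue_tote_center in the frame of grey_tote between -0.008 and 0.008 m and z of blue_tote_center in the frame of grey_tote between 0.0805 and 0.0875 m and x of blue_tote_end in the frame of grey_tote above 0.085 m and angle between blue_tote_center's own z axis and vertical below 0.04 rad and ((y of plug_a_center in the frame of blue_tote_center between -0.05 and 0.05 m and z of plug_a_center in the frame of blue_tote_center between -0.027 and -0.005 m and x of plug_a_center in the frame of blue_tote_center between 0.012 and 0.07 m and y of plug_b_center in the frame of blue_tote_center between -0.05 and 0.05 m and z of plug_b_center in the frame of blue_tote_center between -0.027 and -0.005 m and x of plug_b_center in the frame of blue_tote_center between -0.07 and -0.012 m) or (y of plug_a_center in the frame of blue_tote_center between -0.05 and 0.05 m and z of plug_a_center in the frame of blue_tote_center between -0.027 and -0.005 m and x of plug_a_center in the frame of blue_tote_center between -0.07 and -0.012 m and y of plug_b_center in the frame of blue_tote_center between -0.05 and 0.05 m and z of plug_b_center in the frame of blue_tote_center between -0.027 and -0.005 m and x of plug_b_center in the frame of blue_tote_center between 0.012 and 0.07 m)) and contact force between the fingers and plug_a below 0.1 N and contact force between the fingers and plug_b below 0.1 N), for 0.2 s.
At the end, for the whole second after the job is handed in: bearings flat on the grey tote's floor, one per compartment; blue tote on the three seats, yellow ends opposite, centred within 8 mm, level within 2.3 degrees, 53 (49.5 to 56.5) mm above the grey one; plugs on its floor, one per compartment; all released and at rest (all of step 1 and all of step 3 and contact force between the fingers and blue_tote below 0.1 N and linear speed of each of grey_tote, blue_tote, bearing_a, bearing_b, plug_a, plug_b below 0.01 m/s); the robot touches nothing.
It fails at once if the grey tote is shoved more than 40 mm (distance of grey_tote from where it was at the start of the episode above 0.04 m).
It fails at once if the nut is moved more than 20 mm (distance of nut from where it was at the start of the episode above 0.02 m).
It fails at once if the tape is moved more than 20 mm (distance of tape_roll from where it was at the start of the episode above 0.02 m).
It fails at once if the chisel is moved more than 20 mm (distance of chisel from where it was at the start of the episode above 0.02 m).
It also fails if it takes over 136 s, if anything falls off the work surface, if the arm or the gripper's body presses on something with over 40 N, if the wrist force passes 120 N, or if a joint passes its speed limit or range.

## Working session

There is one attempt and no reset: what is moved stays moved. The work goes in short steps, Python scripts to look and compute and a tool call to move; the robot and the scene stay as the last step left them, time stands still between calls to the robot, and variables do not carry over. Pictures are saved under pics/ and viewed, at most 14 in all, crops included, and the job is handed in when it is done.

Besides the shell and the picture viewer there is one more tool, called after "Call:" as name([rows], argument=value, ...), one row to a line, values as JSON. drive_tool: Moves the arm, as the interface text tells. Its arguments: {"type":"object","properties":{"deltas":{"type":"array","items":{"type":"object","properties":{"linear":{"type":"array","items":{"type":"number"}},"twist":{"type":"number"},"claw":{"type":"number"}}}},"squeeze":{"type":"number"}},"required":["deltas"]}

```bash
mkdir -p pics
cat > h.py <<'E'
import numpy as np,cv2
from rig import sensors,eyes,manip
def shot(n,f):
    im=eyes.get_image(n); cv2.imwrite('pics/'+f,im[:,:,::-1]); return im
def w(n,u,v,z,cm=None):
    c=cm or eyes.camera_model(n); K,R,t=map(np.array,(c["intrinsics"],c["R"],c["t"]))
    d=R.T@np.linalg.solve(K,[u,v,1]); o=-R.T@t
    return o+d*(z-o[2])/d[2]
def px(n,X):
    c=eyes.camera_model(n); K,R,t=map(np.array,(c["intrinsics"],c["R"],c["t"]))
    p=K@(R@np.array(X)+t); return p[:2]/p[2]
E
python3 - <<'E'
from h import *
a=shot('top','t0.png');b=shot('side','s0.png')
cv2.imwrite('pics/t0b.png',cv2.resize(a[:,:,::-1],(800,600),interpolation=cv2.INTER_CUBIC))
s=sensors.get_state();print(s['position'],s['ee_rot'],s['clock'])
for n in('top','side'):
  c=eyes.camera_model(n);R=np.array(c['R']);print(n,-R.T@c['t'],R[2],c['intrinsics'])
E
```

```text
[0.22621584 0.52813017 0.24153125] [-2.72940666e-04  2.01009102e-01  9.79589018e-01 -7.88769842e-04] 0.1
top [ 0.27567561 -0.01720455  1.43875825] [ 0.15416606 -0.00414723 -0.98803625] [[447.48489765   0.         248.5462037 ]
 [  0.         447.48489765 193.59525068]
 [  0.           0.           1.        ]]
side [ 0.20296482 -0.89338122  0.87915781] [ 0.21248508  0.72402456 -0.65623054] [[426.6760777    0.         247.13338513]
 [  0.         426.6760777  189.75546041]
 [  0.           0.           1.        ]]
```

View pics/t0b.png

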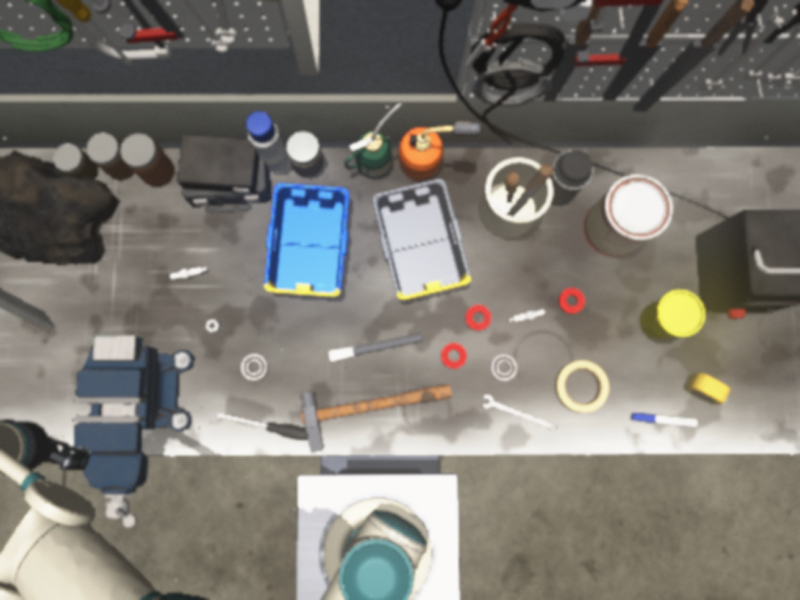

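View pics/s0.png

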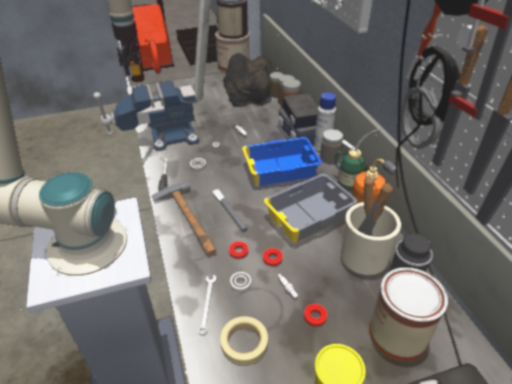

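The top view shows bearings at (253,367) and (504,367), plugs at (188,272) and (528,315), blue tote centre about (308,240) and grey about (421,240), in 800-wide pixels. Both yellow ends face the robot. I'll enlarge it next.

Run:
```python
from h import *
a=cv2.imread('pics/t0.png')
# left crop cols 95..355 rows 110..260
cv2.imwrite('pics/c1.png',cv2.resize(a[105:255,98:364],None,fx=3,fy=3,interpolation=cv2.INTER_CUBIC))
```

```text
(no output)
```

View pics/c1.png

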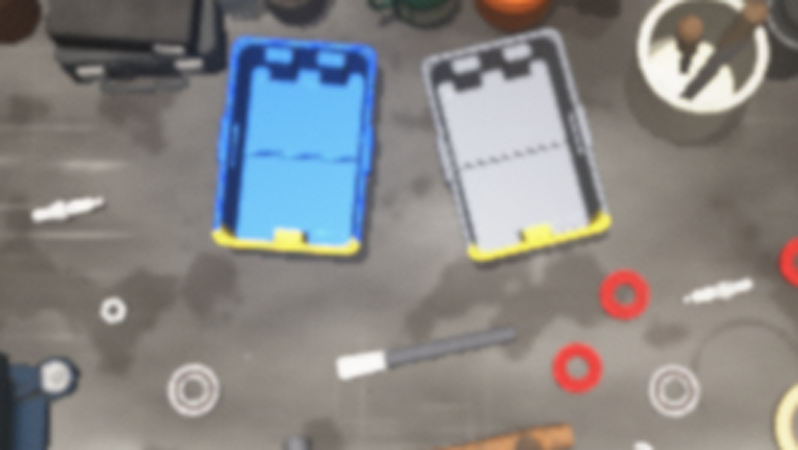

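The crop shows the blue rim corners at (236,40), (376,46), (216,238), (358,252) and the grey ones at (425,62), (558,33), (474,256), (606,222). The bearings are at (193,390) and (674,390), and the plugs span (34,214)–(104,203) and (686,298)–(752,284).

Run:
```python
from h import *
f=lambda x,y,z:w('top',98+(x+.5)/3-.5,105+(y+.5)/3-.5,z)
for n,P in dict(blue=[(236,40),(376,46),(216,238),(358,252)],grey=[(425,62),(558,33),(474,256),(606,222)]).items():
  p=np.array([f(*q,.063) for q in P])[:,:2]; ax=(p[0]+p[1]-p[2]-p[3])/2; ay=(p[0]+p[2]-p[1]-p[3])/2
  print(n,p.mean(0).round(4),np.linalg.norm(ax).round(4),np.linalg.norm(ay).round(4),'yawx',np.degrees(np.arctan2(ax[1],ax[0])).round(2),'yawy',np.degrees(np.arctan2(-ay[0],ay[1])).round(2))
for n,q,z in [('bL',(193,390),.015),('bR',(674,390),.015),('nut',(113,310),.012),('chiselTip',(515,333),.01),('chiselHead',(340,367),.01)]: print(n,f(*q,z).round(4))
for n,a,b in [('pL',(34,214),(104,203)),('pR',(686,298),(752,284))]:
  A,B=f(*a,.01),f(*b,.01);d=A-B;print(n,((A+B)/2).round(4),np.linalg.norm(d).round(4),'yaw',np.degrees(np.arctan2(d[1],d[0])).round(1))
```

```text
blue [0.6224 0.141 ] 0.2188 0.1488 yawx -4.28 yawy -4.12
grey [ 0.6231 -0.0894] 0.2128 0.1439 yawx 13.41 yawy 13.67
bL [0.3661 0.2515 0.015 ]
bR [ 0.3657 -0.2575  0.015 ]
nut [0.4517 0.34   0.012 ]
chiselTip [ 0.4269 -0.0898  0.01  ]
chiselHead [0.3907 0.0968 0.01  ]
pL [0.5627 0.3923 0.01  ] 0.0762 yaw 99.2
pR [ 0.4722 -0.3096  0.01  ] 0.0731 yaw 102.0
```

Call:
drive_tool([
  {"linear": [140,-277,-90],"twist": 37,"claw": 1},
  {"linear": [140,-277,-90],"twist": 37,"claw": 1},
  {"linear": [140,-277,-90],"twist": 37,"claw": 1},
  {"linear": [140,-277,-90],"twist": 37,"claw": 1},
  {"linear": [140,-277,-90],"twist": 37,"claw": 1},
  {"linear": [140,-277,-90],"twist": 37,"claw": 1},
  {"linear": [140,-277,-90],"twist": 37,"claw": 1},
  {"linear": [140,-277,-90],"twist": 37,"claw": 1},
  {"linear": [140,-277,-90],"twist": 37,"claw": 1},
  {"linear": [140,-277,-90],"twist": 37,"claw": 1},
  {"linear": [140,-277,-90],"twist": 37,"claw": 1},
  {"linear": [140,-277,-90],"twist": 37,"claw": 1},
], squeeze=40)

```text
clock: 1.1
position: [0.3663, 0.2526, 0.1526]
ee_rot: [0.0, -0.121, 0.993, 0.0]
contact_force: [-0.6, 0.1, -0.0]
width: 0.0853
gripper_force: 0.0
```

Run:
```python
from h import *
a=shot('wrist','w1.png')
s=sensors.get_state();print(s['position'],s['ee_rot'],s['clock'],s['qpos'],s['width'])
c=eyes.camera_model('wrist');R=np.array(c['R']);print(-R.T@c['t'],R,c['intrinsics'][0][0]); print(px('wrist',[.366,.2515,.0075]))
```

```text
[0.36619713 0.25282989 0.15268076] [ 2.91307491e-04 -1.21058877e-01  9.92645199e-01  4.14873566e-04] 1.15 [ 4.47190394e-01  1.54779625e-01  1.90986397e+00  6.81258753e-04
  1.07613159e+00 -1.36664221e+00] 0.08514636573033157
[0.29611245 0.23596248 0.28417979] [[-0.24164504  0.97036341  0.00158826]
 [ 0.92963177  0.23103196  0.28706969]
 [ 0.27819498  0.07084546 -0.95790838]] 280.3960284848786
[253.52071987 182.4399712 ]
```

View pics/w1.png

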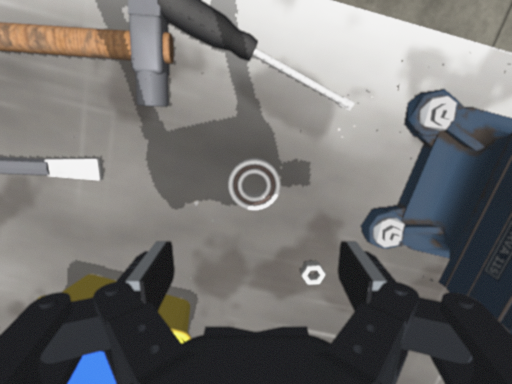

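Bearing seen at (254,185), within 3 px of the prediction, so I'm descending.

Call:
drive_tool([
  {"linear": [0,-1,-40],"twist": 0,"claw": 1},
  {"linear": [0,-1,-80],"twist": 0,"claw": 1},
  {"linear": [0,-1,-110],"twist": 0,"claw": 1},
  {"linear": [0,-1,-130],"twist": 0,"claw": 1},
  {"linear": [0,-1,-140],"twist": 0,"claw": 1},
  {"linear": [0,-1,-140],"twist": 0,"claw": 0.3},
  {"linear": [0,-1,-140],"twist": 0,"claw": 0.3},
  {"linear": [0,-1,-140],"twist": 0,"claw": 0.3},
  {"linear": [0,-1,-140],"twist": 0,"claw": 0.3},
  {"linear": [0,-1,-140],"twist": 0,"claw": 0.3},
  {"linear": [0,-1,-140],"twist": 0,"claw": 0.3},
  {"linear": [0,-1,-140],"twist": 0,"claw": 0.3},
], squeeze=40)

```text
clock: 2.15
position: [0.3673, 0.2516, 0.0136]
ee_rot: [0.001, -0.12, 0.993, 0.001]
contact_force: [-1.7, 1.7, 7.0]
width: 0.0499
gripper_force: 42.2
```

Call:
drive_tool([
  {"linear": [0,0,30],"twist": 0,"claw": 0.3},
  {"linear": [0,0,70],"twist": 0,"claw": 0.3},
  {"linear": [0,0,110],"twist": 0,"claw": 0.3},
  {"linear": [20,-20,140],"twist": 0,"claw": 0.3},
  {"linear": [297,-331,140],"twist": 0,"claw": 0.3},
  {"linear": [297,-331,140],"twist": 0,"claw": 0.3},
  {"linear": [297,-331,140],"twist": 0,"claw": 0.3},
  {"linear": [297,-331,140],"twist": 0,"claw": 0.3},
  {"linear": [297,-331,140],"twist": 0,"claw": 0.3},
  {"linear": [297,-331,140],"twist": 0,"claw": 0.3},
  {"linear": [297,-331,140],"twist": 0,"claw": 0.3},
  {"linear": [297,-331,140],"twist": 0,"claw": 0.3},
])

```text
clock: 3.15
position: [0.6089, -0.0204, 0.1524]
ee_rot: [-0.0, -0.12, 0.993, -0.0]
contact_force: [0.8, 1.1, -0.7]
width: 0.0501
gripper_force: 42.5
```

Call:
drive_tool([
  {"linear": [297,-331,140],"twist": 0,"claw": 0.3},
])

```text
clock: 3.23
position: [0.6339, -0.05, 0.1625]
ee_rot: [-0.003, -0.12, 0.993, 0.001]
contact_force: [-0.3, 0.7, -1.1]
width: 0.0497
gripper_force: 42.5
```

Call:
drive_tool([
  {"linear": [0,0,0],"twist": 0,"claw": 0.3},
  {"linear": [0,0,0],"twist": 0,"claw": 0.3},
])

```text
clock: 3.4
position: [0.6362, -0.0503, 0.165]
ee_rot: [0.001, -0.119, 0.993, -0.0]
contact_force: [-0.5, 0.6, -0.1]
width: 0.05
gripper_force: 42.5
```

Run:
```python
from h import *
a=shot('wrist','w2.png')
s=sensors.get_state();print(s['position'],s['ee_rot'],s['clock'])
# predicted grey features given estimate
c=np.array([.6231,-.0894]);th=np.radians(13.5);X=np.array([np.cos(th),np.sin(th)]);Y=np.array([-X[1],X[0]])
for q in [(.11,.075,.063),(.11,-.075,.063),(-.11,.075,.063),(-.11,-.075,.063),(-.1135,0,.063),(0,.06,.01),(0,-.06,.01)]:
  print(q,px('wrist',[*(c+X*q[0]+Y*q[1]),q[2]]).round(1))
```

```text
[ 0.63450626 -0.04872693  0.16451249] [-4.90679689e-04 -1.19339445e-01  9.92853347e-01  2.95983945e-04] 3.45
(0.11, 0.075, 0.063) [293.9 284.8]
(0.11, -0.075, 0.063) [137.7 284.3]
(-0.11, 0.075, 0.063) [307.   26.8]
(-0.11, -0.075, 0.063) [103.3  25.6]
(-0.1135, 0, 0.063) [205.   20.8]
(0, 0.06, 0.01) [277.3 161.6]
(0, -0.06, 0.01) [160.7 161.1]
```

View pics/w2.png

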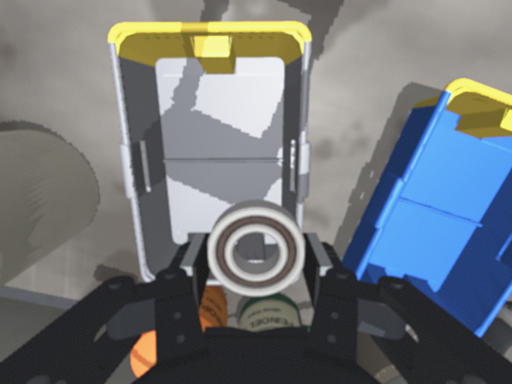

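The grey tote sits about 3 mm further to +y than estimated: the divider ends are at (163,158) and (284,160), and the yellow corners at (110,25) and (311,25). The bearing is held flat, so I'll place it in the +x compartment.

Call:
drive_tool([
  {"linear": [28,-27,0],"twist": 0,"claw": 0.3},
  {"linear": [28,-27,0],"twist": 0,"claw": 0.3},
  {"linear": [28,-27,-35],"twist": 0,"claw": 0.3},
  {"linear": [28,-27,-70],"twist": 0,"claw": 0.3},
  {"linear": [28,-27,-105],"twist": 0,"claw": 0.3},
  {"linear": [28,-27,-130],"twist": 0,"claw": 0.3},
  {"linear": [28,-27,-140],"twist": 0,"claw": 0.3},
  {"linear": [28,-27,-146],"twist": 0,"claw": 0.3},
  {"linear": [28,-27,-146],"twist": 0,"claw": 0.3},
])

```text
clock: 4.2
position: [0.6617, -0.0738, 0.0191]
ee_rot: [-0.001, -0.121, 0.993, 0.0]
contact_force: [-0.5, -0.9, -0.9]
width: 0.0502
gripper_force: 42.5
```

Call:
drive_tool([
  {"linear": [0,0,0],"twist": 0,"claw": 0.8},
  {"linear": [0,0,0],"twist": 0,"claw": 0.8},
  {"linear": [0,0,0],"twist": 0,"claw": 0.8},
  {"linear": [0,0,30],"twist": 0,"claw": 0.8},
  {"linear": [0,0,70],"twist": 0,"claw": 0.8},
  {"linear": [0,0,110],"twist": 0,"claw": 0.9},
  {"linear": [0,0,130],"twist": 0,"claw": 1},
  {"linear": [0,0,130],"twist": 0,"claw": 1},
  {"linear": [0,0,130],"twist": 0,"claw": 1},
])

```text
clock: 4.95
position: [0.6639, -0.0752, 0.1516]
ee_rot: [0.003, -0.12, 0.993, -0.001]
contact_force: [0.0, -0.5, -0.7]
width: 0.0854
gripper_force: 0.0
```

Call:
drive_tool([
  {"linear": [-297,-182,0],"twist": 0,"claw": 1},
  {"linear": [-297,-182,0],"twist": 0,"claw": 1},
  {"linear": [-297,-182,0],"twist": 0,"claw": 1},
  {"linear": [-297,-182,0],"twist": 0,"claw": 1},
  {"linear": [-297,-182,0],"twist": 0,"claw": 1},
  {"linear": [-297,-182,0],"twist": 0,"claw": 1},
  {"linear": [-297,-182,0],"twist": 0,"claw": 1},
  {"linear": [-297,-182,0],"twist": 0,"claw": 1},
  {"linear": [-297,-182,0],"twist": 0,"claw": 1},
  {"linear": [-297,-182,0],"twist": 0,"claw": 1},
  {"linear": [-297,-182,0],"twist": 0,"claw": 1},
  {"linear": [-297,-182,0],"twist": 0,"claw": 1},
])

```text
clock: 5.95
position: [0.3661, -0.2565, 0.1483]
ee_rot: [0.0, -0.12, 0.993, 0.001]
contact_force: [0.0, -0.4, -0.4]
width: 0.0854
gripper_force: 0.0
```

Call:
drive_tool([
  {"linear": [0,0,0],"twist": 0,"claw": 1},
  {"linear": [0,0,0],"twist": 0,"claw": 1},
])

```text
clock: 6.12
position: [0.3667, -0.2563, 0.1485]
ee_rot: [-0.0, -0.121, 0.993, 0.0]
contact_force: [0.9, -0.5, -1.1]
width: 0.0852
gripper_force: 0.0
```

Run:
```python
from h import *
s=sensors.get_state()
a=shot('wrist','w3.png')
print(s['position'],s['qpos'][5],px('wrist',[.3657,-.2575,.0075]))
g=cv2.cvtColor(a,cv2.COLOR_RGB2GRAY)
c=cv2.HoughCircles(cv2.medianBlur(g,3),cv2.HOUGH_GRADIENT,1,40,param1=100,param2=25,minRadius=18,maxRadius=35)
for q in c[0]: print(q.round(1),a[int(q[1]-q[2]*.8),int(q[0])],w('wrist',q[0],q[1],.013).round(4))
```

```text
[ 0.36665905 -0.2563177   0.1485343 ] -2.5799260442054908 [253.86810222 182.97229139]
[340.5 225.5  23.4] [142  40  39] [ 0.3867 -0.1603  0.013 ]
[254.5 183.5  21.4] [84 75 73] [ 0.3647 -0.2571  0.013 ]
[276.5 278.5  22.5] [99 27 28] [ 0.4631 -0.2079  0.013 ]
[ 97.5 266.5  21.7] [95 29 27] [ 0.4952 -0.3991  0.013 ]
[ 99.5 112.5  34.4] [154 152 148] [ 0.3338 -0.4109  0.013 ]
```

Call:
drive_tool([
  {"linear": [-1,-1,-40],"twist": 0,"claw": 1},
  {"linear": [-1,-1,-80],"twist": 0,"claw": 1},
  {"linear": [-1,-1,-110],"twist": 0,"claw": 1},
  {"linear": [-1,-1,-127],"twist": 0,"claw": 1},
  {"linear": [-1,-1,-136],"twist": 0,"claw": 1},
  {"linear": [-1,-1,-136],"twist": 0,"claw": 0.3},
  {"linear": [-1,-1,-136],"twist": 0,"claw": 0.3},
  {"linear": [-1,-1,-136],"twist": 0,"claw": 0.3},
  {"linear": [-1,-1,-136],"twist": 0,"claw": 0.3},
  {"linear": [-1,-1,-136],"twist": 0,"claw": 0.3},
  {"linear": [-1,-1,-136],"twist": 0,"claw": 0.3},
  {"linear": [-1,-1,-136],"twist": 0,"claw": 0.3},
])

```text
clock: 7.17
position: [0.3656, -0.2585, 0.0138]
ee_rot: [0.001, -0.12, 0.993, -0.001]
contact_force: [0.4, 0.2, 6.0]
width: 0.0499
gripper_force: 42.1
```

Call:
drive_tool([
  {"linear": [0,0,30],"twist": 0,"claw": 0.3},
  {"linear": [0,0,70],"twist": 0,"claw": 0.3},
  {"linear": [0,0,110],"twist": 0,"claw": 0.3},
  {"linear": [20,20,138],"twist": 0,"claw": 0.3},
  {"linear": [216,160,138],"twist": 0,"claw": 0.3},
  {"linear": [216,160,138],"twist": 0,"claw": 0.3},
  {"linear": [216,160,138],"twist": 0,"claw": 0.3},
  {"linear": [216,160,138],"twist": 0,"claw": 0.3},
  {"linear": [216,160,138],"twist": 0,"claw": 0.3},
  {"linear": [216,160,138],"twist": 0,"claw": 0.3},
  {"linear": [216,160,138],"twist": 0,"claw": 0.3},
  {"linear": [216,160,138],"twist": 0,"claw": 0.3},
])

```text
clock: 8.17
position: [0.5813, -0.0968, 0.1501]
ee_rot: [-0.001, -0.122, 0.993, 0.0]
contact_force: [-0.1, 0.2, -1.3]
width: 0.0499
gripper_force: 42.4
```

Call:
drive_tool([
  {"linear": [0,0,0],"twist": 0,"claw": 0.3},
  {"linear": [0,0,0],"twist": 0,"claw": 0.3},
])

```text
clock: 8.33
position: [0.5792, -0.0985, 0.1505]
ee_rot: [-0.001, -0.12, 0.993, 0.0]
contact_force: [-0.1, 0.0, -0.4]
width: 0.0502
gripper_force: 42.4
```

Call:
drive_tool([
  {"linear": [1,1,-35],"twist": 0,"claw": 0.3},
  {"linear": [1,1,-70],"twist": 0,"claw": 0.3},
  {"linear": [1,1,-100],"twist": 0,"claw": 0.3},
  {"linear": [1,1,-120],"twist": 0,"claw": 0.3},
  {"linear": [1,1,-132],"twist": 0,"claw": 0.3},
  {"linear": [1,1,-132],"twist": 0,"claw": 0.3},
  {"linear": [1,1,-132],"twist": 0,"claw": 0.8},
  {"linear": [1,1,-132],"twist": 0,"claw": 0.8},
  {"linear": [1,1,-132],"twist": 0,"claw": 0.8},
  {"linear": [1,1,-100],"twist": 0,"claw": 0.8},
  {"linear": [1,1,-60],"twist": 0,"claw": 0.8},
  {"linear": [1,1,-20],"twist": 0,"claw": 0.8},
])

```text
clock: 9.33
position: [0.5808, -0.097, 0.1318]
ee_rot: [-0.001, -0.12, 0.993, 0.0]
contact_force: [1.0, -0.5, 0.6]
width: 0.0682
gripper_force: 0.0
```

Call:
drive_tool([
  {"linear": [-60,0,40],"twist": 0,"claw": 0.8},
  {"linear": [-60,0,90],"twist": 0,"claw": 0.8},
  {"linear": [-60,0,120],"twist": 0,"claw": 0.8},
  {"linear": [-60,0,120],"twist": 0,"claw": 0.8},
  {"linear": [-60,0,120],"twist": 0,"claw": 0.8},
  {"linear": [-60,0,120],"twist": 0,"claw": 0.8},
])

```text
clock: 9.83
position: [0.5219, -0.0972, 0.2528]
ee_rot: [0.002, -0.12, 0.993, -0.001]
contact_force: [-0.2, -0.2, -0.2]
width: 0.0686
gripper_force: 0.0
```

Run:
```python
from h import *
s=sensors.get_state()
a=shot('top','t1.png');b=shot('wrist','w4.png')
c=lambda i:cv2.cvtColor(i,cv2.COLOR_RGB2BGR)
L=cv2.resize(c(a[110:210,150:350]),(800,400)[:2],interpolation=cv2.INTER_CUBIC)
cv2.imwrite('pics/m1.png',np.hstack([L[:, :800][:,200:600], cv2.resize(c(b),(400,300))[:,:].copy() if 0 else cv2.copyMakeBorder(cv2.resize(c(b),(400,300)),0,100,0,0,cv2.BORDER_CONSTANT)]))
print(s['position'],s['clock'],s['contact_force'])
```

```text
[ 0.52191447 -0.09722981  0.25276165] 9.8333 [-0.24467303 -0.20411832 -0.21257667]
```

View pics/m1.png

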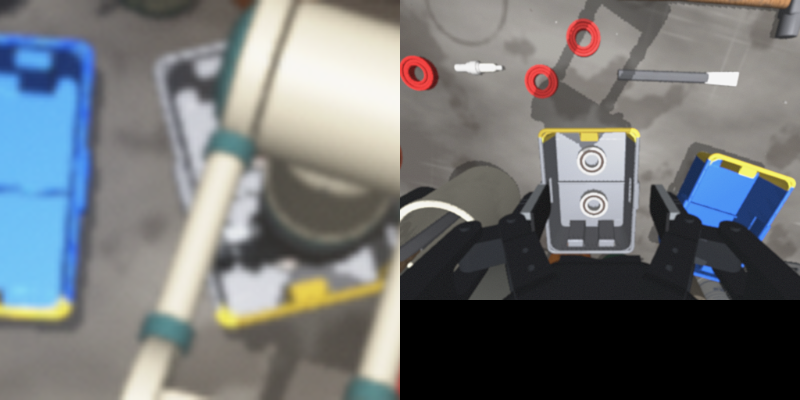

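Both bearings lie flat, one per compartment. Next I'll refine both tote poses from this wrist picture with a crop.

Run:
```python
from h import *
b=cv2.imread('pics/w4.png')
cv2.imwrite('pics/m2.png',cv2.resize(b[150:340,160:420],None,fx=3,fy=3,interpolation=cv2.INTER_CUBIC))
c=np.array([.6225,-.0863]);th=np.radians(13.5);X=np.array([np.cos(th),np.sin(th)]);Y=np.array([-X[1],X[0]])
for q in [(-.1135,.0,.063),(-.1135,.0745,.063),(-.1135,-.0745,.063),(.1135,0,.063),(0,.061,.01),(0,-.061,.01)]:
  p=px('wrist',[*(c+X*q[0]+Y*q[1]),q[2]]);print(q,((p-[160,150])*3+1).round(1))
```

```text
(-0.1135, 0.0, 0.063) [250.3  41.9]
(-0.1135, 0.0745, 0.063) [444.6  43.1]
(-0.1135, -0.0745, 0.063) [55.7 40.7]
(0.1135, 0, 0.063) [253.4 529.6]
(0, 0.061, 0.01) [382.9 255.1]
(0, -0.061, 0.01) [129.7 253.7]
```

View pics/m2.png

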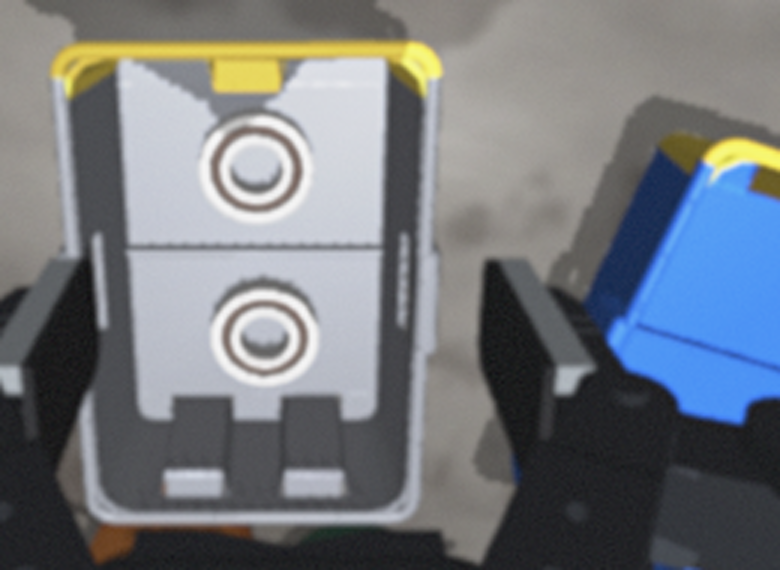

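Call:
drive_tool([
  {"linear": [50,314,0],"twist": -18,"claw": 0.6},
  {"linear": [50,314,0],"twist": -18,"claw": 0.6},
  {"linear": [50,314,0],"twist": -18,"claw": 0.6},
  {"linear": [50,314,0],"twist": -18,"claw": 0.6},
  {"linear": [50,314,0],"twist": -18,"claw": 0.6},
  {"linear": [50,314,0],"twist": -18,"claw": 0.6},
  {"linear": [50,314,0],"twist": -18,"claw": 0.6},
  {"linear": [50,314,0],"twist": -18,"claw": 0.6},
  {"linear": [50,314,0],"twist": -18,"claw": 0.6},
  {"linear": [50,314,0],"twist": -18,"claw": 0.6},
  {"linear": [50,314,0],"twist": -18,"claw": 0.6},
  {"linear": [50,314,0],"twist": -18,"claw": 0.6},
])

```text
clock: 10.93
position: [0.5713, 0.2158, 0.2497]
ee_rot: [-0.001, 0.037, 0.999, -0.001]
contact_force: [0.3, -0.1, 0.1]
width: 0.051
gripper_force: 0.0
```

Call:
drive_tool([
  {"linear": [0,0,0],"twist": 0,"claw": 0.6},
  {"linear": [0,0,0],"twist": 0,"claw": 0.6},
])

```text
clock: 11.1
position: [0.5717, 0.2157, 0.2508]
ee_rot: [-0.0, 0.038, 0.999, -0.0]
contact_force: [0.1, 0.4, -0.1]
width: 0.0512
gripper_force: 0.0
```

Run:
```python
from h import *
s=sensors.get_state()
b=shot('wrist','w5.png')
print(s['position'],s['ee_rot'],s['clock'])
cv2.imwrite('pics/m3.png',cv2.resize(b[:,:,::-1],(768,576),interpolation=cv2.INTER_CUBIC))
c=np.array([.6217,.142]);th=np.radians(-4.2);X=np.array([np.cos(th),np.sin(th)]);Y=np.array([-X[1],X[0]])
for q in [(-.1115,.0,.063),(-.1115,.0745,.063),(-.1115,-.0745,.063),(.1115,0,.063),(0,.061,.01),(0,-.061,.01),(-.025,.08,.063),(.025,.08,.063),(.025,-.08,.063),(-.025,-.08,.063)]:
  p=px('wrist',[*(c+X*q[0]+Y*q[1]),q[2]]);print(q,(p*1.5).round(1))
```

```text
[0.57172421 0.21573478 0.25082161] [-8.61155784e-05  3.75068393e-02  9.99296363e-01 -8.99967510e-05] 11.1
(-0.1115, 0.0, 0.063) [287.2 186.6]
(-0.1115, 0.0745, 0.063) [388.1 186.6]
(-0.1115, -0.0745, 0.063) [186.3 186.6]
(0.1115, 0, 0.063) [303.7 444.1]
(0, 0.061, 0.01) [372.7 306.2]
(0, -0.061, 0.01) [242.2 306.3]
(-0.025, 0.08, 0.063) [394.7 298.1]
(0.025, 0.08, 0.063) [394.2 355.3]
(0.025, -0.08, 0.063) [201.8 355.4]
(-0.025, -0.08, 0.063) [194.  298.2]
```

View pics/m3.png

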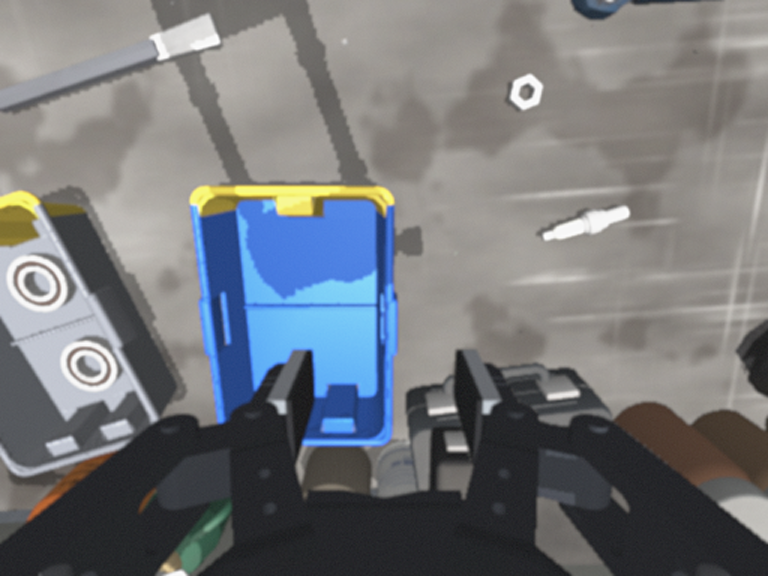

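The blue tote is about 3 mm further to +y: yellow corners at (190,190) and (395,190), divider at (246,304)–(377,304). Both its grips are visible. I'll pinch the −y grip, away from the black case, which later ends up on the free left side of the grey tote.

Call:
drive_tool([
  {"linear": [44,-145,-50],"twist": 0,"claw": 0.5},
  {"linear": [44,-145,-100],"twist": 0,"claw": 0.5},
  {"linear": [44,-145,-140],"twist": 0,"claw": 0.5},
  {"linear": [44,-145,-140],"twist": 0,"claw": 0.5},
  {"linear": [44,-145,-140],"twist": 0,"claw": 0.5},
  {"linear": [44,-145,-140],"twist": 0,"claw": 0.5},
  {"linear": [44,-145,-140],"twist": 0,"claw": 0.5},
  {"linear": [44,-145,-140],"twist": 0,"claw": 0.5},
])

```text
clock: 11.82
position: [0.6162, 0.0719, 0.1115]
ee_rot: [0.0, 0.037, 0.999, 0.0]
contact_force: [-0.2, -0.7, -0.2]
width: 0.0428
gripper_force: 0.0
```

Run:
```python
from h import *
s=sensors.get_state()
b=shot('wrist','w6.png')
print(s['position'],s['ee_rot'],s['clock'],s['width'])
cv2.imwrite('pics/m4.png',cv2.resize(b[:,:,::-1],(768,576),interpolation=cv2.INTER_CUBIC))
c=np.array([.6212,.145]);th=np.radians(-4.2);X=np.array([np.cos(th),np.sin(th)]);Y=np.array([-X[1],X[0]])
for q in [(0,.061,.01),(0,-.061,.01),(.025,-.08,.063),(-.025,-.08,.063),(-.1115,-.08,.063)]:
  p=px('wrist',[*(c+X*q[0]+Y*q[1]),q[2]]);print(q,(p*1.5).round(1))
```

```text
[0.61616695 0.0718692  0.11151399] [3.76883061e-04 3.73302439e-02 9.99302817e-01 4.35964411e-04] 11.8167 0.042798817014484146
(0, 0.061, 0.01) [611.1 292. ]
(0, -0.061, 0.01) [401.5 291.9]
(0.025, -0.08, 0.063) [365.8 374.4]
(-0.025, -0.08, 0.063) [364.5 273.1]
(-0.1115, -0.08, 0.063) [361.8  54.9]
```

View pics/m4.png

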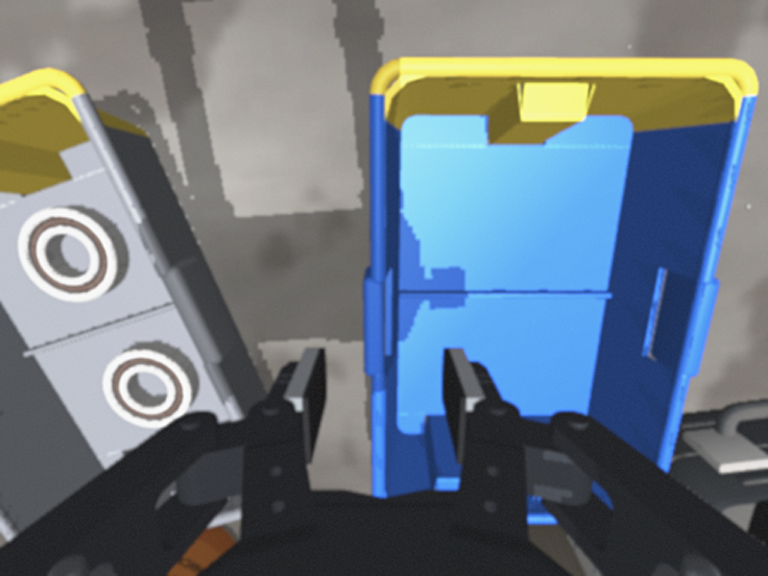

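The predictions match: divider (400,293)–(612,295), grip edge at column 364. Descending to pinch.

Call:
drive_tool([
  {"linear": [0,-1,-30],"twist": 0,"claw": 0.5},
  {"linear": [0,-1,-50],"twist": 0,"claw": 0.5},
  {"linear": [0,-1,-58],"twist": 0,"claw": 0.5},
  {"linear": [0,-1,-58],"twist": 0,"claw": 0.5},
  {"linear": [0,-1,-58],"twist": 0,"claw": 0},
  {"linear": [0,-1,-58],"twist": 0,"claw": 0},
  {"linear": [0,-1,-58],"twist": 0,"claw": 0},
  {"linear": [0,-1,-58],"twist": 0,"claw": 0},
  {"linear": [0,-1,-58],"twist": 0,"claw": 0},
  {"linear": [0,-1,-58],"twist": 0,"claw": 0},
  {"linear": [0,-1,-58],"twist": 0,"claw": 0},
], squeeze=100)

```text
clock: 12.78
position: [0.6172, 0.071, 0.0552]
ee_rot: [0.002, 0.037, 0.999, 0.0]
contact_force: [-0.3, 0.1, 6.7]
width: 0.0079
gripper_force: 99.7
```

Call:
drive_tool([
  {"linear": [0,0,10],"twist": 0,"claw": 0},
  {"linear": [0,0,30],"twist": 0,"claw": 0},
  {"linear": [0,0,60],"twist": 0,"claw": 0},
  {"linear": [0,0,95],"twist": 0,"claw": 0},
  {"linear": [-20,0,130],"twist": 0,"claw": 0},
  {"linear": [-50,0,160],"twist": 0,"claw": 0},
  {"linear": [-85,0,180],"twist": 0,"claw": 0},
  {"linear": [-120,0,180],"twist": 0,"claw": 0},
  {"linear": [-150,0,180],"twist": 0,"claw": 0},
  {"linear": [-165,0,180],"twist": 0,"claw": 0},
  {"linear": [-170,0,180],"twist": 0,"claw": 0},
  {"linear": [-170,0,180],"twist": 0,"claw": 0},
])

```text
clock: 13.78
position: [0.4446, 0.0711, 0.2336]
ee_rot: [0.001, 0.036, 0.999, 0.0]
contact_force: [0.3, 0.6, -1.7]
width: 0.0078
gripper_force: 98.4
```

Run:
```python
from h import *
s=sensors.get_state()
b=shot('wrist','w7.png')
print(s['position'],s['ee_rot'],s['clock'],s['width'],s['contact_force'],s['moment'])
cv2.imwrite('pics/m5.png',np.hstack([cv2.resize(b[:,:,::-1],(400,300)),cv2.resize(shot('side','s2.png')[:,:,::-1],(400,300))]))
```

```text
[0.44462142 0.07114785 0.23357603] [5.29569240e-04 3.64796166e-02 9.99334255e-01 6.09962909e-05] 13.7833 0.007771893156574596 [ 0.30936075  0.62086877 -1.7385155 ] [-0.17749517  0.0204989  -0.02052097]
```

View pics/m5.png

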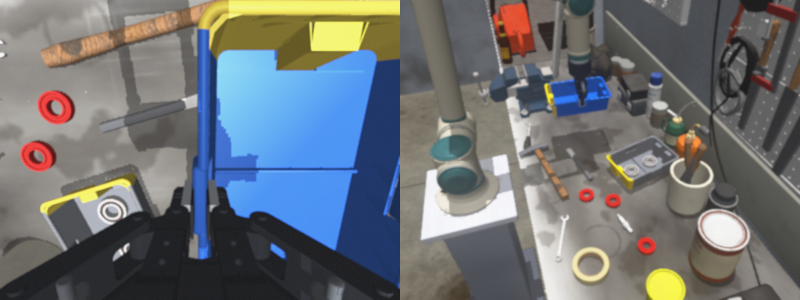

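Held level and clear. Now I'll turn it clockwise in two halves.

Call:
drive_tool([
  {"linear": [0,-10,15],"twist": -7,"claw": 0},
  {"linear": [0,-20,15],"twist": -14,"claw": 0},
  {"linear": [0,-30,15],"twist": -21,"claw": 0},
  {"linear": [0,-40,15],"twist": -28,"claw": 0},
  {"linear": [0,-50,15],"twist": -35,"claw": 0},
  {"linear": [0,-60,15],"twist": -42,"claw": 0},
  {"linear": [0,-70,15],"twist": -49,"claw": 0},
  {"linear": [0,-80,15],"twist": -56,"claw": 0},
  {"linear": [0,-86,15],"twist": -63,"claw": 0},
  {"linear": [0,-86,15],"twist": -70,"claw": 0},
  {"linear": [0,-86,15],"twist": -77,"claw": 0},
  {"linear": [0,-86,15],"twist": -81,"claw": 0},
])

```text
clock: 14.88
position: [0.4475, -0.0155, 0.2475]
ee_rot: [-0.0, 0.679, 0.734, 0.0]
contact_force: [-0.4, 0.9, -3.4]
width: 0.0076
gripper_force: 98.5
```

Call:
drive_tool([
  {"linear": [0,0,0],"twist": -7,"claw": 0},
  {"linear": [0,0,0],"twist": -14,"claw": 0},
  {"linear": [0,0,0],"twist": -21,"claw": 0},
  {"linear": [0,0,0],"twist": -28,"claw": 0},
  {"linear": [0,0,0],"twist": -35,"claw": 0},
  {"linear": [0,0,0],"twist": -42,"claw": 0},
  {"linear": [0,0,0],"twist": -49,"claw": 0},
  {"linear": [0,0,0],"twist": -56,"claw": 0},
  {"linear": [0,0,0],"twist": -63,"claw": 0},
  {"linear": [0,0,0],"twist": -70,"claw": 0},
  {"linear": [0,0,0],"twist": -77,"claw": 0},
  {"linear": [0,0,0],"twist": -81,"claw": 0},
])

```text
clock: 15.88
position: [0.4475, -0.0151, 0.2475]
ee_rot: [-0.0, 0.993, 0.117, 0.0]
contact_force: [-0.1, 0.2, -2.6]
width: 0.0077
gripper_force: 98.5
```

Call:
drive_tool([
  {"linear": [0,0,0],"twist": 0,"claw": 0},
  {"linear": [0,0,0],"twist": 0,"claw": 0},
])

```text
clock: 16.05
position: [0.447, -0.0151, 0.2475]
ee_rot: [-0.0, 0.993, 0.121, 0.0]
contact_force: [-0.1, 0.5, -2.8]
width: 0.0081
gripper_force: 98.5
```

Run:
```python
from h import *
s=sensors.get_state()
b=shot('wrist','w8.png')
p=np.array(s['position']);q=s['ee_rot'];x,y=q[1],q[2];psi=np.degrees(np.arctan2(1-2*x*x-2*q[3]**2,2*x*y))
print(p,psi,s['clock'],s['width'],s['contact_force'],s['qpos'].round(2) if hasattr(s['qpos'],'round') else s['qpos'])
# predicted blue features (level): yaw=psi+90 ; centre from TCP
th=np.radians(psi+270+0.0-360+360); th=np.radians(psi-90)
X=np.array([np.cos(th),np.sin(th)]);Y=np.array([-X[1],X[0]])
c=p[:2]-.0014*X+.0741*Y; zb=p[2]-.0552
print('yaw',psi-90,'c',c)
for k in [(0,.061,.01),(0,-.061,.01),(-.1115,-.0745,.063),(-.1115,.0745,.063),(-.05,.08,.063)]:
  print(k,px('wrist',[*(c+X*k[0]+Y*k[1]),zb+k[2]]).round(1))
cv2.imwrite('pics/m6.png',b[:,:,::-1])
```

```text
[ 0.44702852 -0.01508796  0.24754495] -76.09857438010278 16.05 0.00814409761557207 [-0.14876254  0.46185325 -2.78492098] [-0.19  0.08  1.74  0.    1.32  1.14]
yaw -166.09857438010278 c [ 0.46619021 -0.08668126]
(0, 0.061, 0.01) [456.1 220.8]
(0, -0.061, 0.01) [276.1 220.6]
(-0.1115, -0.0745, 0.063) [256.8   2.6]
(-0.1115, 0.0745, 0.063) [646.4   3. ]
(-0.05, 0.08, 0.063) [603.2 162.1]
```

View pics/m6.png

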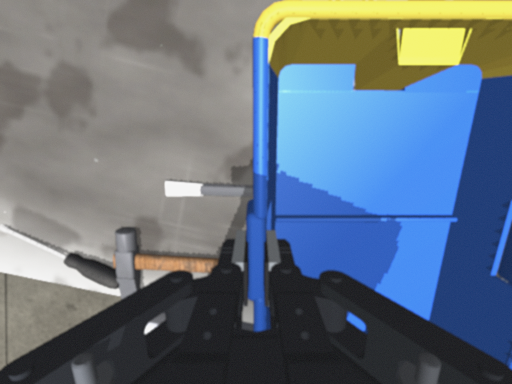

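Divider at (274,216)–(458,219), as predicted within about 2 mm; yellow end now faces away. I'll move over the grey tote.

Call:
drive_tool([
  {"linear": [40,0,0],"twist": 0,"claw": 0},
  {"linear": [80,0,0],"twist": 0,"claw": 0},
  {"linear": [115,-1,0],"twist": 0,"claw": 0},
  {"linear": [140,-1,-10],"twist": 0,"claw": 0},
  {"linear": [155,-1,-40],"twist": 0,"claw": 0},
  {"linear": [155,-1,-70],"twist": 0,"claw": 0},
  {"linear": [155,-1,-95],"twist": 0,"claw": 0},
  {"linear": [155,-1,-110],"twist": 0,"claw": 0},
  {"linear": [155,-1,-118],"twist": 0,"claw": 0},
  {"linear": [155,-1,-118],"twist": 0,"claw": 0},
  {"linear": [155,-1,-118],"twist": 0,"claw": 0},
])

```text
clock: 17.02
position: [0.6014, -0.0161, 0.1301]
ee_rot: [0.0, 0.993, 0.12, 0.0]
contact_force: [0.6, 1.1, -1.6]
width: 0.0083
gripper_force: 98.5
```

Run:
```python
from h import *
s=sensors.get_state()
b=shot('side','s3.png');d=shot('top','t3.png');shot('wrist','w9.png')
p=np.array(s['position']);q=s['ee_rot'];x,y=q[1],q[2];psi=np.degrees(np.arctan2(1-2*x*x-2*q[3]**2,2*x*y))
print(p,psi,s['clock'],s['contact_force'])
cr=lambda i,u,v,k:cv2.resize(i[v-50:v+50,u-66:u+67,::-1],(400,300),interpolation=cv2.INTER_CUBIC)
u,v=px('side',[.62,-.087,.06]).astype(int);print(u,v)
u2,v2=px('top',[.62,-.087,.06]).astype(int);print(u2,v2)
cv2.imwrite('pics/m7.png',np.hstack([cr(b,u,v,3),cr(d,u2,v2,3)]))
```

```text
[ 0.60138789 -0.01605641  0.13008249] -76.1658617345294 17.0167 [ 0.57087575  1.05393594 -1.63661194]
308 199
268 153
```

View pics/m7.png

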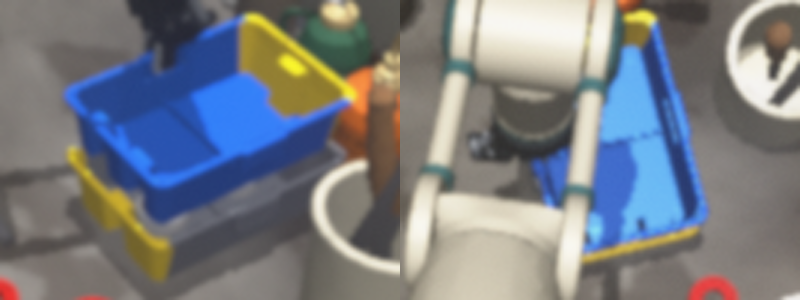

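The blue tote hangs aligned over the grey one, yellow ends opposite, in both views. I'll lower it gently.

Call:
drive_tool([
  {"linear": [0,0,-6],"twist": 0,"claw": 0},
  {"linear": [0,0,-11],"twist": 0,"claw": 0},
  {"linear": [0,0,-14],"twist": 0,"claw": 0},
  {"linear": [0,0,-17],"twist": 0,"claw": 0},
  {"linear": [0,0,-19],"twist": 0,"claw": 0},
  {"linear": [0,0,-19],"twist": 0,"claw": 0},
])

```text
clock: 17.67
position: [0.6003, -0.0159, 0.1102]
ee_rot: [-0.0, 0.993, 0.12, -0.001]
contact_force: [-1.4, 0.1, -2.3]
width: 0.0076
gripper_force: 98.4
```

Call:
drive_tool([
  {"linear": [0,0,-2],"twist": 0,"claw": 0},
  {"linear": [0,0,-3],"twist": 0,"claw": 0},
  {"linear": [0,0,-3],"twist": 0,"claw": 0},
])

```text
clock: 17.92
position: [0.6009, -0.0159, 0.1079]
ee_rot: [0.0, 0.993, 0.12, 0.0]
contact_force: [-0.1, 0.2, -2.0]
width: 0.0075
gripper_force: 98.6
```

Call:
drive_tool([
  {"linear": [0,0,-1],"twist": 0,"claw": 0},
  {"linear": [0,0,-2],"twist": 0,"claw": 0},
  {"linear": [0,0,-2],"twist": 0,"claw": 0},
])

```text
clock: 18.17
position: [0.601, -0.0157, 0.1072]
ee_rot: [0.0, 0.993, 0.12, 0.001]
contact_force: [-1.2, 1.1, 4.3]
width: 0.0077
gripper_force: 99.6
```

Seat contact at the expected height (underside about 52–53 mm). Releasing.

Call:
drive_tool([
  {"linear": [0,0,0],"twist": 0,"claw": 0.2},
  {"linear": [0,0,0],"twist": 0,"claw": 0.4},
  {"linear": [0,0,0],"twist": 0,"claw": 0.4},
  {"linear": [0,0,0],"twist": 0,"claw": 0.4},
  {"linear": [0,0,0],"twist": 0,"claw": 0.4},
  {"linear": [0,0,20],"twist": 0,"claw": 0.4},
  {"linear": [0,0,50],"twist": 0,"claw": 0.4},
  {"linear": [0,0,90],"twist": 0,"claw": 0.4},
  {"linear": [0,0,120],"twist": 0,"claw": 0.4},
  {"linear": [0,0,150],"twist": 0,"claw": 0.4},
  {"linear": [0,0,150],"twist": 0,"claw": 0.4},
  {"linear": [0,0,150],"twist": 0,"claw": 0.4},
])

```text
clock: 19.17
position: [0.6018, -0.0161, 0.258]
ee_rot: [0.001, 0.993, 0.12, 0.002]
contact_force: [0.0, 0.9, -1.1]
width: 0.0343
gripper_force: 0.0
```

Call:
drive_tool([
  {"linear": [-39,408,-60],"twist": 86,"claw": 0.5},
  {"linear": [-39,408,-60],"twist": 86,"claw": 0.5},
  {"linear": [-39,408,-60],"twist": 86,"claw": 0.5},
  {"linear": [-39,408,-60],"twist": 86,"claw": 0.5},
  {"linear": [-39,408,-60],"twist": 86,"claw": 0.5},
  {"linear": [-39,408,-60],"twist": 86,"claw": 0.5},
  {"linear": [-39,408,-60],"twist": 86,"claw": 0.5},
  {"linear": [-39,408,-60],"twist": 86,"claw": 0.5},
  {"linear": [-39,408,-60],"twist": 86,"claw": 0.5},
  {"linear": [-39,408,-60],"twist": 86,"claw": 0.5},
  {"linear": [-39,408,-60],"twist": 86,"claw": 0.5},
  {"linear": [-39,408,-60],"twist": 86,"claw": 0.5},
])

```text
clock: 20.17
position: [0.5596, 0.3942, 0.1922]
ee_rot: [-0.001, 0.641, 0.768, -0.002]
contact_force: [0.1, -0.6, -0.1]
width: 0.0426
gripper_force: 0.0
```

Call:
drive_tool([
  {"linear": [0,0,0],"twist": 0,"claw": 0.5},
  {"linear": [0,0,0],"twist": 0,"claw": 0.5},
])

```text
clock: 20.33
position: [0.5609, 0.3918, 0.1939]
ee_rot: [-0.0, 0.646, 0.764, -0.001]
contact_force: [0.4, 0.4, -0.5]
width: 0.0429
gripper_force: 0.0
```

```bash
cat >> h.py <<'E'
def plug(fn,guess):
    s=sensors.get_state(); b=shot('wrist',fn)
    p=np.array(s['position']);q=s['ee_rot'];psi=np.degrees(np.arctan2(1-2*q[1]**2-2*q[3]**2,2*q[1]*q[2]))
    print('tcp',p.round(4),'psi',psi.round(2),s['clock'])
    u,v=px('wrist',[*guess,.01]).astype(int); print('pred px',u,v)
    x0,y0=max(u-60,0),max(v-60,0); roi=b[y0:v+60,x0:u+60].astype(int)
    m=((roi.min(2)>170)).astype(np.uint8)
    n,L,st,ce=cv2.connectedComponentsWithStats(m)
    for i in range(1,n):
        if st[i,4]>60:
            P=np.argwhere(L==i)[:,::-1].astype(np.float32)+[x0,y0]
            r=cv2.minAreaRect(P.astype(np.float32)); bx=cv2.boxPoints(r)
            e=sorted([(np.linalg.norm(bx[0]-bx[1]),(bx[0]+bx[3])/2,(bx[1]+bx[2])/2),(np.linalg.norm(bx[1]-bx[2]),(bx[0]+bx[1])/2,(bx[2]+bx[3])/2)],key=lambda k:k[0])[-1]
            A,B=w('wrist',*e[1],.01),w('wrist',*e[2],.01);d=A-B
            print(st[i,4],np.array(r[0]).round(1),'c',((A+B)/2).round(4),'len',np.linalg.norm(d).round(4),'yaw',(np.degrees(np.arctan2(d[1],d[0]))%180).round(1))
E
python3 - <<'E'
from h import *
plug('w10.png',(.5627,.3923))
E
```

```text
tcp [0.5609 0.3918 0.1939] psi 9.58 20.3333
pred px 256 175
695 [258.  173.5] c [0.5641 0.3934 0.01  ] len 0.0767 yaw 99.8
118 [300.8 173.3] c [0.6124 0.4031 0.01  ] len 0.0229 yaw 88.4
173 [291.8 214.4] c [0.6125 0.3517 0.01  ] len 0.0299 yaw 96.9
```

View pics/w10.png

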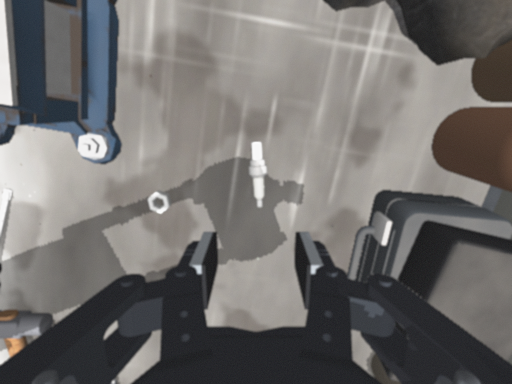

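Plug at about (258,174) px, world (0.5635, 0.393), yaw 99.8°. The length of 76.7 mm checks out, so I'm grasping.

Call:
drive_tool([
  {"linear": [3,1,-40],"twist": 0,"claw": 0.5},
  {"linear": [3,1,-80],"twist": 0,"claw": 0.5},
  {"linear": [3,1,-120],"twist": 0,"claw": 0.5},
  {"linear": [3,1,-150],"twist": 0,"claw": 0.5},
  {"linear": [3,1,-170],"twist": 0,"claw": 0.5},
  {"linear": [3,1,-180],"twist": 0,"claw": 0.5},
  {"linear": [3,1,-180],"twist": 0,"claw": 0},
  {"linear": [3,1,-180],"twist": 0,"claw": 0},
  {"linear": [3,1,-180],"twist": 0,"claw": 0},
  {"linear": [3,1,-180],"twist": 0,"claw": 0},
  {"linear": [3,1,-180],"twist": 0,"claw": 0},
  {"linear": [3,1,-180],"twist": 0,"claw": 0},
], squeeze=30)

```text
clock: 21.38
position: [0.5653, 0.3934, 0.0172]
ee_rot: [0.0, 0.644, 0.765, 0.001]
contact_force: [0.5, 0.5, -0.7]
width: 0.0188
gripper_force: 29.8
```

Call:
drive_tool([
  {"linear": [0,0,40],"twist": 0,"claw": 0},
  {"linear": [0,0,80],"twist": 0,"claw": 0},
  {"linear": [0,0,120],"twist": 0,"claw": 0},
  {"linear": [0,-20,160],"twist": 0,"claw": 0},
  {"linear": [10,-50,185],"twist": 4,"claw": 0},
  {"linear": [20,-90,185],"twist": 4,"claw": 0},
  {"linear": [28,-130,185],"twist": 4,"claw": 0},
  {"linear": [36,-170,185],"twist": 4,"claw": 0},
  {"linear": [44,-210,185],"twist": 4,"claw": 0},
  {"linear": [52,-250,185],"twist": 4,"claw": 0},
  {"linear": [60,-280,185],"twist": 4,"claw": 0},
  {"linear": [60,-280,185],"twist": 4,"claw": 0},
])

```text
clock: 22.38
position: [0.6263, 0.1067, 0.2015]
ee_rot: [0.002, 0.62, 0.785, -0.001]
contact_force: [0.4, 0.1, -0.8]
width: 0.0189
gripper_force: 29.8
```

Call:
drive_tool([
  {"linear": [8,-40,0],"twist": 0,"claw": 0},
  {"linear": [16,-80,0],"twist": 0,"claw": 0},
  {"linear": [24,-115,0],"twist": 0,"claw": 0},
  {"linear": [30,-150,0],"twist": 0,"claw": 0},
  {"linear": [35,-180,0],"twist": 0,"claw": 0},
  {"linear": [36,-191,0],"twist": 0,"claw": 0},
  {"linear": [36,-191,0],"twist": 0,"claw": 0},
  {"linear": [36,-191,0],"twist": 0,"claw": 0},
  {"linear": [36,-191,0],"twist": 0,"claw": 0},
])

```text
clock: 23.13
position: [0.6604, -0.076, 0.201]
ee_rot: [-0.0, 0.617, 0.787, 0.001]
contact_force: [-0.6, 0.0, 0.2]
width: 0.0187
gripper_force: 29.8
```

Run:
```python
from h import *
s=sensors.get_state();shot('wrist','w11.png');shot('side','s4.png')
q=s['ee_rot'];psi=np.degrees(np.arctan2(1-2*q[1]**2-2*q[3]**2,2*q[1]*q[2]))
print(s['position'],psi,s['width'],s['clock'],s['gripper_force'])
b=cv2.imread('pics/w11.png')
cv2.imwrite('pics/m8.png',np.hstack([cv2.resize(b,(400,300)),cv2.resize(cv2.imread('pics/s4.png')[130:280,210:410],(400,300),interpolation=cv2.INTER_CUBIC)]))
c=np.array([.6202,-.0873]);th=np.radians(193.65);X=np.array([np.cos(th),np.sin(th)]);Y=np.array([-X[1],X[0]])
for k in [(-.042,0,.004),(0,.061,.01),(0,-.061,.01),(.1115,.0745,.063),(.1115,-.0745,.063),(-.1115,.0745,.063),(-.1115,-.0745,.063)]:
  print(k,(px('wrist',[*(c+X*k[0]+Y*k[1]),.053+k[2]])*400/512).round(1))
```

```text
[ 0.66037114 -0.07601415  0.20101255] 13.81224613173696 0.0187445084614078 23.1333 29.76951368182199
(-0.042, 0, 0.004) [199.1 145.8]
(0, 0.061, 0.01) [168.  190.1]
(0, -0.061, 0.01) [164.3  97.8]
(0.1115, 0.0745, 0.063) [ 64.3 221.6]
(0.1115, -0.0745, 0.063) [37.3 85.5]
(-0.1115, 0.0745, 0.063) [259.5 222.5]
(-0.1115, -0.0745, 0.063) [272.5  86.7]
```

View pics/m8.png

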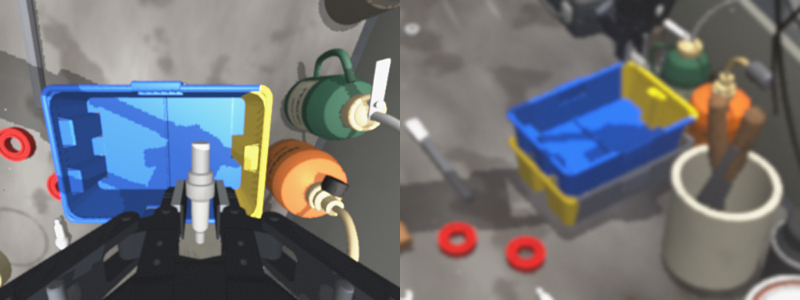

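Both views show the blue tote seated level, yellow ends opposite, divider at (166,97)–(168,190) as predicted. The held plug hangs over the far compartment, so I'll lower it in.

Call:
drive_tool([
  {"linear": [0,-1,-35],"twist": 0,"claw": 0},
  {"linear": [0,-1,-70],"twist": 0,"claw": 0},
  {"linear": [0,-1,-100],"twist": 0,"claw": 0},
  {"linear": [0,-1,-118],"twist": 0,"claw": 0},
  {"linear": [0,-1,-125],"twist": 0,"claw": 0},
  {"linear": [0,-1,-125],"twist": 0,"claw": 0},
  {"linear": [0,-1,-125],"twist": 0,"claw": 0},
])

```text
clock: 23.82
position: [0.6616, -0.0782, 0.0768]
ee_rot: [0.001, 0.617, 0.787, 0.0]
contact_force: [-0.8, -0.7, 0.5]
width: 0.019
gripper_force: 29.8
```

Call:
drive_tool([
  {"linear": [0,0,0],"twist": 0,"claw": 0.36},
  {"linear": [0,0,0],"twist": 0,"claw": 0.36},
  {"linear": [0,0,0],"twist": 0,"claw": 0.36},
  {"linear": [0,0,0],"twist": 0,"claw": 0.36},
  {"linear": [0,0,20],"twist": 0,"claw": 0.36},
  {"linear": [0,0,50],"twist": 0,"claw": 0.36},
  {"linear": [0,0,90],"twist": 0,"claw": 0.36},
  {"linear": [0,0,125],"twist": 0,"claw": 0.36},
  {"linear": [0,0,125],"twist": 0,"claw": 0.36},
])

```text
clock: 24.57
position: [0.6651, -0.0799, 0.2101]
ee_rot: [0.007, 0.617, 0.787, 0.004]
contact_force: [1.0, 0.8, 1.2]
width: 0.0308
gripper_force: 0.0
```

Call:
drive_tool([
  {"linear": [-188,-233,0],"twist": -2,"claw": 0.5},
  {"linear": [-188,-233,0],"twist": -2,"claw": 0.5},
  {"linear": [-188,-233,0],"twist": -2,"claw": 0.5},
  {"linear": [-188,-233,0],"twist": -2,"claw": 0.5},
  {"linear": [-188,-233,0],"twist": -2,"claw": 0.5},
  {"linear": [-188,-233,0],"twist": -2,"claw": 0.5},
  {"linear": [-188,-233,0],"twist": -2,"claw": 0.5},
  {"linear": [-188,-233,0],"twist": -2,"claw": 0.5},
  {"linear": [-188,-233,0],"twist": -2,"claw": 0.5},
  {"linear": [-188,-233,0],"twist": -2,"claw": 0.5},
  {"linear": [-188,-233,0],"twist": -2,"claw": 0.5},
  {"linear": [-188,-233,0],"twist": -2,"claw": 0.5},
])

```text
clock: 25.57
position: [0.4737, -0.3107, 0.2009]
ee_rot: [0.0, 0.63, 0.776, 0.0]
contact_force: [-0.4, 0.8, -0.2]
width: 0.0431
gripper_force: 0.0
```

Run:
```python
from h import *
plug('w12.png',(.4722,-.3096))
```

```text
tcp [ 0.4737 -0.3107  0.2009] psi 11.86 25.5667
pred px 253 173
251 [253.  154.4] c [ 0.4668 -0.2879  0.01  ] len 0.036 yaw 105.4
76 [253.5 180. ] c [ 0.4735 -0.3173  0.01  ] len 0.0146 yaw 101.8
```

Run:
```python
from h import *
b=cv2.imread('pics/w12.png')
g=b.min(2)
x0,y0=205,120;roi=g[y0:230,x0:300].astype(int)
from scipy import ndimage as nd
d=roi-nd.median_filter(g,61)[y0:230,x0:300].astype(int)
for t in (20,30,45):
  L,n=nd.label(d>t)
  for i in range(1,n+1):
    P=np.argwhere(L==i)[:,::-1]+[x0,y0]
    if len(P)<80: continue
    (cx,cy),sz,a=cv2.minAreaRect(P.astype(np.float32)); print(t,len(P),(round(cx,1),round(cy,1)),np.round(sz,1),round(a,1),w('wrist',cx,cy,.01).round(4))
print('\n'.join(' '.join(f'{v:3d}' for v in r[28:68:2]) for r in roi[10:100:3]))
```

```text
20 698 (253.0, 170.5) [63. 16.] 90.0 [ 0.4705 -0.3061  0.01  ]
20 94 (217.0, 176.0) [ 9.9 11.3] 45.0 [ 0.4304 -0.3214  0.01  ]
20 168 (282.5, 226.5) [13.4 22. ] 67.6 [ 0.521 -0.368  0.01 ]
30 642 (253.5, 170.5) [63. 15.] 90.0 [ 0.4711 -0.306   0.01  ]
45 571 (253.5, 170.5) [63. 13.] 90.0 [ 0.4711 -0.306   0.01  ]
137 141 144 147 145 145 144 145 145 143 141 142 139 139 135 135 133 134 133 133
118 137 147 145 145 146 144 143 145 142 143 141 139 137 135 136 135 135 134 132
 93 109 141 145 146 144 143 146 142 139 137 138 137 136 136 136 135 135 135 134
 94  95 114 137 144 144 143 143 166 216 216 160 136 137 136 137 135 135 135 132
 97  96  97 107 130 141 144 141 180 244 243 175 136 138 137 138 137 136 135 134
 97  96  96  95  97 129 141 140 169 239 239 175 134 136 138 136 135 135 134 136
 96  97  96  94  97  95 119 133 208 242 243 226 153 136 137 134 136 137 134 135
 97  97  95  97  95  92  96 137 227 240 242 244 203 135 135 134 134 136 135 134
 99  97  95  94  92  97  94 119 184 214 237 245 217 139 137 138 136 135 135 137
118  97  95  96  95  96  92 118 180 211 215 217 206 141 137 137 1
[... 914 characters left out ...]
  93  92  89 114 159 178 176 157 108  85  84  84  84  81  79
 94  94  93  93  92  91  90  89 107 158 177 178 161 110  84  85  81  81  80  77
 94  94  92  93  90  89  87  88 101 156 176 177 160 107  84  82  80  80  78  76
 92  92  90  91  92  90  89  85  87 113 134 135 110  87  81  78  79  77  77  76
 90  92  92  90  90  88  87  87  87  88  86  86  84  82  80  76  73  74  74  73
 94  89  88  88  87  85  87  87  86  84  86  84  82  80  74  71  70  67  70  70
 90  88  87  85  84  83  86  84  87  86  83  83  80  75  72  67  66  66  65  64
 88  86  83  79  79  78  80  86  85  85  83  77  72  70  65  64  66  63  64  63
 82  78  77  72  75  73  78  77  81  80  76  73  70  68  64  64  63  62  59  60
```

Call:
drive_tool([
  {"linear": [-2,4,-40],"twist": 0,"claw": 0.5},
  {"linear": [-2,4,-80],"twist": 0,"claw": 0.5},
  {"linear": [-2,4,-120],"twist": 0,"claw": 0.5},
  {"linear": [-2,4,-155],"twist": 0,"claw": 0.5},
  {"linear": [-2,4,-177],"twist": 0,"claw": 0.5},
  {"linear": [-2,4,-186],"twist": 0,"claw": 0.5},
  {"linear": [-2,4,-186],"twist": 0,"claw": 0},
  {"linear": [-2,4,-186],"twist": 0,"claw": 0},
  {"linear": [-2,4,-186],"twist": 0,"claw": 0},
  {"linear": [-2,4,-186],"twist": 0,"claw": 0},
  {"linear": [-2,4,-186],"twist": 0,"claw": 0},
  {"linear": [-2,4,-186],"twist": 0,"claw": 0},
])

```text
clock: 26.62
position: [0.4713, -0.3084, 0.016]
ee_rot: [0.001, 0.631, 0.776, 0.0]
contact_force: [0.3, 0.2, -0.5]
width: 0.0191
gripper_force: 29.3
```

Call:
drive_tool([
  {"linear": [0,0,40],"twist": 0,"claw": 0},
  {"linear": [0,0,80],"twist": 0,"claw": 0},
  {"linear": [0,0,120],"twist": 0,"claw": 0},
  {"linear": [0,10,160],"twist": 0,"claw": 0},
  {"linear": [15,30,185],"twist": 2,"claw": 0},
  {"linear": [32,65,185],"twist": 2,"claw": 0},
  {"linear": [50,100,185],"twist": 2,"claw": 0},
  {"linear": [70,138,185],"twist": 2,"claw": 0},
  {"linear": [90,175,185],"twist": 2,"claw": 0},
  {"linear": [104,200,185],"twist": 2,"claw": 0},
  {"linear": [109,211,185],"twist": 2,"claw": 0},
  {"linear": [109,211,185],"twist": 2,"claw": 0},
])

```text
clock: 27.62
position: [0.5806, -0.0944, 0.2002]
ee_rot: [0.0, 0.616, 0.788, 0.001]
contact_force: [0.2, -0.8, -0.5]
width: 0.0194
gripper_force: 29.6
```

Call:
drive_tool([
  {"linear": [0,0,0],"twist": 0,"claw": 0},
  {"linear": [0,0,0],"twist": 0,"claw": 0},
])

```text
clock: 27.78
position: [0.579, -0.0981, 0.2]
ee_rot: [0.0, 0.618, 0.786, -0.001]
contact_force: [-0.6, -1.5, -1.7]
width: 0.0186
gripper_force: 29.6
```

Call:
drive_tool([
  {"linear": [1,0,-35],"twist": 0,"claw": 0},
  {"linear": [1,0,-70],"twist": 0,"claw": 0},
  {"linear": [1,0,-100],"twist": 0,"claw": 0},
  {"linear": [1,0,-118],"twist": 0,"claw": 0},
  {"linear": [1,0,-125],"twist": 0,"claw": 0},
  {"linear": [1,0,-125],"twist": 0,"claw": 0},
  {"linear": [1,0,-125],"twist": 0,"claw": 0},
])

```text
clock: 28.37
position: [0.5811, -0.0982, 0.0756]
ee_rot: [0.001, 0.618, 0.786, 0.0]
contact_force: [1.0, -0.5, 0.2]
width: 0.0185
gripper_force: 29.6
```

Call:
drive_tool([
  {"linear": [0,0,0],"twist": 0,"claw": 0.36},
  {"linear": [0,0,0],"twist": 0,"claw": 0.36},
  {"linear": [0,0,0],"twist": 0,"claw": 0.36},
  {"linear": [0,0,0],"twist": 0,"claw": 0.36},
  {"linear": [0,0,20],"twist": 0,"claw": 0.36},
  {"linear": [0,0,50],"twist": 0,"claw": 0.36},
  {"linear": [0,0,90],"twist": 0,"claw": 0.36},
  {"linear": [0,20,125],"twist": 0,"claw": 0.36},
  {"linear": [0,60,150],"twist": 0,"claw": 0.36},
  {"linear": [0,100,160],"twist": 0,"claw": 0.36},
  {"linear": [0,100,160],"twist": 0,"claw": 0.36},
  {"linear": [0,100,160],"twist": 0,"claw": 0.36},
])

```text
clock: 29.37
position: [0.5811, 0.0054, 0.2366]
ee_rot: [0.001, 0.616, 0.788, 0.001]
contact_force: [-0.1, -1.3, -0.5]
width: 0.0312
gripper_force: 0.0
```

Run:
```python
from h import *
s=sensors.get_state();b=shot('wrist','w13.png');print(s['position'],s['clock'],s['contact_force'],s['width'])
from scipy import ndimage as nd
hsv=cv2.cvtColor(b,cv2.COLOR_RGB2HSV)
c=np.array([.6205,-.0873]);th=np.radians(193.65);X=np.array([np.cos(th),np.sin(th)]);Y=np.array([-X[1],X[0]])
box=np.array([px('wrist',[*(c+X*k+Y*l),.058]) for k,l in [(-.082,-.06),(-.082,.06),(.082,.06),(.082,-.06)]]);print(box.round())
m=np.zeros(b.shape[:2],np.uint8);cv2.fillConvexPoly(m,box.astype(np.int32),1)
L,n=nd.label((hsv[:,:,1]<70)&(hsv[:,:,2]>90)&(m>0))
for i in range(1,n+1):
  P=np.argwhere(L==i)[:,::-1]
  if len(P)<60: continue
  (u,v),sz,a=cv2.minAreaRect(P.astype(np.float32));d=w('wrist',u,v,.067)[:2]-c
  print(len(P),round(u),round(v),np.round(sz),'blue frame',(d@X).round(4),(d@Y).round(4))
for k in [(-.1115,.0745),(-.1115,-.0745),(.1115,.0745),(.1115,-.0745)]: print(px('wrist',[*(c+X*k[0]+Y*k[1]),.116]).round(1))
```

```text
[0.58107022 0.00538005 0.2366324 ] 29.3667 [-0.10942557 -1.30113024 -0.45668642] 0.031209816353193563
[[339. 209.]
 [331. 297.]
 [204. 296.]
 [199. 208.]]
493 302 251 [41. 20.] blue frame -0.0392 -0.0107
599 235 259 [15. 56.] blue frame 0.0407 0.0011
376 213 251 [13. 41.] blue frame 0.0664 -0.0094
[369.8 341.2]
[388.9 215.8]
[168.8 340.3]
[155.8 214.6]
```

Call:
drive_tool([
  {"linear": [-150,250,0],"twist": 0,"claw": 0.36},
  {"linear": [-150,250,0],"twist": 0,"claw": 0.36},
  {"linear": [-150,250,0],"twist": 0,"claw": 0.36},
  {"linear": [-150,250,0],"twist": 0,"claw": 0.36},
  {"linear": [-150,250,0],"twist": 0,"claw": 0.36},
  {"linear": [-150,250,0],"twist": 0,"claw": 0.36},
  {"linear": [-150,250,0],"twist": 0,"claw": 0.36},
  {"linear": [-150,250,0],"twist": 0,"claw": 0.36},
  {"linear": [-150,250,0],"twist": 0,"claw": 0.36},
  {"linear": [-150,250,0],"twist": 0,"claw": 0.36},
])

```text
clock: 30.25
position: [0.4312, 0.2518, 0.2341]
ee_rot: [0.0, 0.617, 0.787, -0.001]
contact_force: [-0.4, -0.4, 0.2]
width: 0.0308
gripper_force: 0.0
```

Run:
```python
from h import *
from scipy import ndimage as nd
c=np.array([.6205,-.0873]);th=np.radians(193.65);X=np.array([np.cos(th),np.sin(th)]);Y=np.array([-X[1],X[0]])
for cam in('top','side'):
  b=shot(cam,cam+'9.png');hsv=cv2.cvtColor(b,cv2.COLOR_RGB2HSV)
  box=np.array([px(cam,[*(c+X*k+Y*l),.058]) for k,l in [(-.08,-.06),(-.08,.06),(.08,.06),(.08,-.06)]])
  m=np.zeros(b.shape[:2],np.uint8);cv2.fillConvexPoly(m,box.astype(np.int32),1)
  L,n=nd.label((hsv[:,:,1]<100)&(hsv[:,:,2]>80)&(m>0))
  for i in range(1,n+1):
    P=np.argwhere(L==i)[:,::-1]
    if len(P)<15: continue
    (u,v),sz,a=cv2.minAreaRect(P.astype(np.float32));d=w(cam,u,v,.067)[:2]-c
    D=np.array([w(cam,*p,.067)[:2]-c for p in P])@np.array([X,Y]).T
    print(cam,len(P),round(u),round(v),'blue c',(d@X).round(4),(d@Y).round(4),'range',D.min(0).round(3),D.max(0).round(3))
  # blue+yellow far/near end colours at rim
  for k in (-.1115,.1115):
    u,v=px(cam,[*(c+X*k),.114]).round().astype(int);print('rim',k,b[v,u])
  u,v=px(cam,[*(c-X*-.1135),.05]).round().astype(int);print('grey -x end',b[v,u])
```

```text
top 128 266 140 blue c -0.0425 -0.0004 range [-0.053 -0.038] [-0.032  0.038]
top 130 272 164 blue c 0.0397 0.0015 range [ 0.029 -0.036] [0.05  0.039]
rim -0.1115 [232 226  98]
rim 0.1115 [144 164 206]
grey -x end [117 113 109]
side 111 321 193 blue c -0.0411 0.0006 range [-0.053 -0.035] [-0.03   0.035]
side 121 297 203 blue c 0.0404 0.0001 range [ 0.029 -0.037] [0.052 0.037]
rim -0.1115 [210 197  62]
rim 0.1115 [ 49 102 216]
grey -x end [122 107  52]
```

Top and side cameras agree: one plug lies across each compartment at x = ±41 mm, 75 mm long, flat and centred, and the tote's yellow end is opposite. Handing in.

```bash
python3 -c "
from rig import manip; print(manip.sign_off())"
```

```text
the job is handed in; nothing more can be done
None
```

The kit is packed and handed in at about 30 s on the clock, but the sign-off returned no verdict: both bearings lie in the grey tote, the blue tote stands turned on its seats with one spark plug in each compartment, and everything is released with the arm clear.

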